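# Close the test cell in the instrument box

## Task

The steel cap of the test cell sits loose on top of its thread, under the clear cover of the blue instrument box. Lift the cover out of its recess and slide it along its channels to rest on the deck, fully clear of the opening; then, without taking the cap off the neck, turn it backwards (anticlockwise) until it drops into the thread start, and screw it in clockwise until it is fully home and level. Leave the beaker, the bottle and the wrench alone, and leave the cover parked on the deck.

Things in the scene. Friction and masses are not known exactly. Their poses are not given: they have to be found in the camera images.
- box: Blue fixed instrument box, 170 (its x) by 350 (its y) by 154 mm high; origin under its centre on the bench, z up. Channels for the cover run along y between side walls at x = +-75 mm; over them 3 mm lips reach in to x = +-69 mm, underside 151, top 154 mm above the bench. End walls: inner faces y = +-165 mm, 140 mm high.
- recess (a point): Centre of the cover's recess in the box's -y half, at seat height, 130 mm above the bench (box y = -90 mm). The recess is 150 x 150 mm; narrow ledges all round leave an opening of 136 (x) by 140 mm (y) down to the cell.
- deck (a point): Middle of the closed flat aluminium deck, the box's +y half: top 137 mm above the bench, 7 mm above the recess's seat, from box y = -15 to +165 mm, between the channels.
- cover: Clear plastic plate 146 x 146 x 6 mm, 0.2 kg, loose in the recess; origin at the centre of its underside, axes parallel to the box's. Lift it 7 to 15 mm (lips stop it), then slide it to the box's +y, 2 mm play a side. It is clear of the opening and flat on the deck when its centre is past box y = +58 mm; the end wall stops it at +92 mm.
- cover_grip (a point): Middle of the cover's black grip block, 17 mm above the cover's underside: block 50 mm long (cover x), 12 mm thick (cover y), 22 mm high, standing on the plate. Pinch it across the thickness.
- cell: Fixed metal test cell inside the box, within 15 mm of the recess centre in plan; origin under its base, 10 mm above the bench, z up. Body 80 mm across, 40 mm high. Its neck is 40 mm across and reaches up to 69.5 mm. Two small black marks on the shoulder, just outside the cap, on the cell's +x and -x sides, show where the thread starts are.
- crown (a point): Centre of the crown round the cell's neck: 52 mm across, flat top 62 mm above the cell's origin. Two 36 degree wide notches, the thread starts, face the cell's +x and -x. From each a groove leads down under the crown, clockwise from above, to a stop. A 5 mm nib on the crown, 92 to 100 degrees clockwise of each notch, stops lugs that ride on top.
- cap: Loose steel screw cap, about 0.3 kg, 63 mm across, skirt and top plate 28 mm high, wing bar on top; origin at the centre of its lower edge, z up. Two lugs 8 mm wide inside the lower edge, on its +x and -x, under the bar's ends. Origin above the cell's: 62 mm riding on the crown (start), about 52.5 dropped into the notches, 47.5 fully home.
- cap_axis (a point): Centre of the cap's top plate, 28 mm above its origin. The cap starts 30 to 63 degrees clockwise of the notches: turned back that far it falls in by its own weight unless held up (8 degrees of play each way, a wall beyond). Clockwise from there it sinks 5 mm in about 70 degrees and stops at about 85.
- cap_grip (a point): Middle of the cap's wing bar, 39 mm above the cap's origin: bar 50 mm long (cap x), 12 mm thick (cap y), 22 mm high (28 to 50 mm above the cap's origin). It can be pinched, or turned with the fingers standing loosely either side of it.
- beaker: Bystander: glass beaker, 68 mm across, 90 mm high, upright on the bench beyond the box; origin under its base.
- bottle: Bystander: amber bottle, 56 mm across, 110 mm high, upright on the bench at the box's -y end; origin under its base.
- wrench: Bystander: steel wrench lying on the bench at the box's +y end; origin on its underside, length along its x.
Mind the look-alikes: they are no part of the job. Leave any green, pink or turquoise look-alike of the cover alone.

How it is judged:
By the outcome, as a careful person would: the job done as asked, in the order asked, and still so for the second after the job is handed in, with the robot touching nothing.
It also fails if it takes over 61 s, if anything falls off the work surface, if the arm or the gripper's body presses on something with over 40 N, if the wrist force passes 120 N, or if a joint passes its speed limit or range.

## Robot

A 6-joint arm with a two-finger parallel gripper is mounted at the origin on the work surface. World frame = base frame: x ahead of the robot, y to its left, z up, the work surface at z = 0. Lengths are in m, angles in rad, forces in N, time in s.
With the tool pointing down it reaches from about 0.375 to 0.975 m from the base axis. Payload 3.8 kg.
Tool frame: the origin (TCP) lies at the very end of the fingers, on their centre line; the grasp point (between the pads) lies 19 mm behind it; z points along the fingers, y is the line along which they close (so a half turn about z gives the same grasp; the last joint's range is limited). The gripper opens to 85 mm and grips with 20 to 120 N. Pads are 22 mm wide; open, the fingers measure 114 mm over their backs; the gripper's body (76 mm by 85 mm) begins 54 mm behind the grasp point. The pads swing forward as they close: fully open they stand 13 mm farther back than shut.
Start: joints at [-1.24, 0.264, 1.604, -0, 1.274, -0.037], TCP at [0.243, -0.63, 0.231] pointing down, gripper open.
Joint ranges: [-2.63, 2.63], [-0.94, 2.18], [0.31, 2.57], [-1.31, 4.45], [0, 2.66], [-2.55, 2.55]. Speed limits (rad/s): [2.57, 2.57, 3.14, 3.14, 3.14, 3.14].

## Interface

Orientations are given as a rotation vector (axis times angle).
In Python, from workcell import monitor, viewer, workorder gives the robot as it stands.
- The arm moves only by the tool jog_arm, never from a script. Its argument "commands" is a list of rows, each an object with "travel": the shift along the tool's x, y, z in mm, a list of three; "rot": the turn, a rotation vector about the tool's x, y, z in degrees, a list of three; "claw": the closure in counts, from 0 (fully open) to 255 (shut). A call has exactly 5 rows; each row shifts and turns the commanded pose from where the row before left it, along the tool's axes as they then stand; what a row does not reach is not made up. A row lasts 1/10 s, in which the tool goes at most 50 mm and 8.59 degrees, less where a joint would pass 70% of its speed; a pose out of reach is approached as far as the arm can. A call is refused whole if a number of a shift passes 50 or a number of a turn 8.59, either way. A call with a gripper value outside its range is refused whole. The fingers move at their own pace and stop on an object; "force" is the grip in N (left out, the last holds). Time passes only in rows, so rows that do not move let the fingers close, or fill a call up. It gives the time, the measured TCP pose, the force, the opening and the grip force at its end, in the units of the state.
- monitor.read_state(): the state, without advancing time (a new reading comes with each control period).
- viewer.read_camera(name): name is "scene" or "top" or "wrist"; returns a dict with "color" (400x640x3 uint8, blue, green, red), "camera_matrix" (3x3 intrinsics, pixels), "R" (3x3) and "t" (3): a world point X has camera coordinates R X + t. Camera axes: x right, y down, z forward; pixel columns grow to the right and rows downward; lengths in m; the calibration is good to about 2 mm. A picture is of the moment at which its call begins. There is no depth.
- workorder.finish_job(): hands the job in; it is judged then, once.
The state is a dict: "time": time; "q": joint angles; "joint_vel": joint speeds; "joint_torque": joint torques, N m; "tool_pos": TCP position; "tcp_rot": TCP orientation; "wrist_force": force on the tool from outside, world axes, zero at the start; "torque": the same for the moment, N m; "width": opening from 0.0 (shut) to 1.0 (fully open); "grip_force": force on a finger pad.
Only numpy, scipy, OpenCV 4.12 (cv2) and the standard library are available. Lean on these libraries where they do the work, as an engineer would, in place of code of your own. Each camera call takes 0.05 s, during which the arm holds its last target. There are 200 camera calls.

## Working session

There is one attempt and no reset: what is moved stays moved. The work goes in short steps, Python scripts to look and compute and a tool call to move; the robot and the scene stay as the last step left them, time stands still between calls to the robot, and variables do not carry over. Pictures are saved under pics/ and viewed, at most 10 in all, crops included, and the job is handed in when it is done.

Besides the shell and the picture viewer there is one more tool, called by a JSON object that holds its "method" and its "body", one argument or row to a line. jog_arm: Moves the arm, as the interface text tells. Its arguments: {"type":"object","properties":{"commands":{"type":"array","items":{"type":"object","properties":{"travel":{"type":"array","items":{"type":"number"}},"rot":{"type":"array","items":{"type":"number"}},"claw":{"type":"number"}}}},"force":{"type":"number"}},"required":["commands"]}

```bash
ls; mkdir -p pics; python3 - <<'E'
from workcell import monitor, viewer
import cv2, numpy as np, pickle
s=monitor.read_state(); print(s)
d={}
for n in ["scene","top","wrist"]:
    c=viewer.read_camera(n); d[n]=c; print(n,c["camera_matrix"].tolist(),(-c["R"].T@c["t"]).round(3),c["R"].round(3).tolist())
pickle.dump(d,open("c0.pkl","wb"))
cv2.imwrite("pics/top0.png",d["top"]["color"]); cv2.imwrite("pics/scene0.png",d["scene"]["color"])
E
```

```text
pics
{'time': 0.0, 'q': array([-1.23988812e+00,  2.64735868e-01,  1.60535147e+00,  5.45221356e-07,
        1.27372357e+00, -3.69235548e-02]), 'joint_vel': array([ 2.22144130e-04, -8.86775331e-04,  1.69910661e-05, -1.11095502e-03,
       -2.50300835e-04, -1.27355141e-03]), 'joint_torque': array([-2.88967954e-05, -5.15109980e+01, -3.67315400e+01, -1.26636826e-05,
        1.28925231e-02,  2.20630136e-05]), 'tool_pos': array([ 0.24247254, -0.62916692,  0.22998586]), 'tcp_rot': array([-3.08645259e+00, -5.74135422e-01,  5.09175036e-04]), 'wrist_force': array([-0.22214536,  0.56506212, -0.00169303]), 'torque': array([ 0.00646609,  0.00376784, -0.06441271]), 'grip_force': 0.0, 'width': 1.0028666486233897}
scene [[429.88384469043524, 0.0, 318.9433084092145], [0.0, 429.88384469043524, 196.1371606095728], [0.0, 0.0, 1.0]] [1.089 0.754 0.985] [[-0.829, 0.559, -0.003], [0.367, 0.54, -0.758], [-0.422, -0.629, -0.653]]
top [[516.5764553203293, 0.0, 311.79570624832064], [0.0, 516.5764553203293, 200.0338051371437], [0.0, 0.0, 1.0]] [ 0.326 -0.104  1.734] [[-0.029, -1.0, 0.0], [-0.992, 0.029, -0.122], [0.122, -0.004, -0.992]]
wrist [[292.4360756232702, 0.0, 318.1418275262642], [0.0, 292.4360756232702, 199.13130221596072], [0.0, 0.0, 1.0]] [ 0.309 -0.604  0.372] [[0.36, -0.933, -0.004], [-0.894, -0.346, 0.284], [-0.266, -0.099, -0.959]]
```

View pics/top0.png

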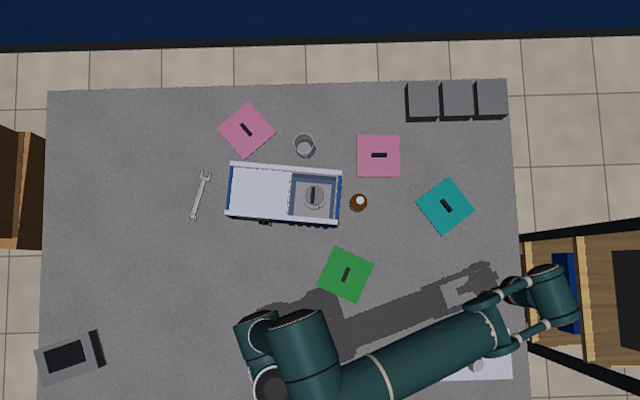

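View pics/scene0.png

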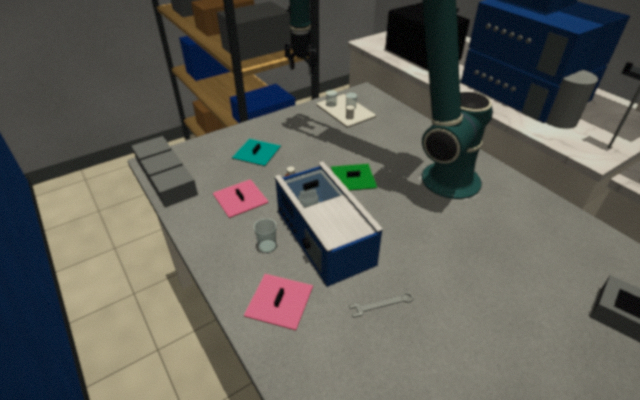

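The top view shows the blue box at about (284,194), with its white deck on the left and the recess with clear cover at about (313,194). The bottle is at (358,202), the beaker at (304,146) and the wrench at (200,195). The cover candidates are pink (246,130), pink (379,155), turquoise (445,207), green (346,274), and the clear plate in the box recess with its black grip at (313,194). Only the clear plate fits the description, so I'll confirm it in an enlarged crop.

```bash
cat > h.py <<'E'
import cv2, numpy as np, pickle
from workcell import monitor, viewer
def ray(c,uv,z):
    d=c["R"].T@np.linalg.inv(c["camera_matrix"])@np.array([uv[0],uv[1],1.]); o=-c["R"].T@c["t"]
    return o+d*(z-o[2])/d[2]
def proj(c,X):
    p=c["camera_matrix"]@(c["R"]@np.asarray(X)+c["t"]); return p[:2]/p[2]
E
python3 - <<'E'
from h import *
d=pickle.load(open("c0.pkl","rb")); c=d["top"]; 
for uv in [(230,161),(342,172),(338,227),(225,217)]: print(uv,ray(c,uv,.154).round(4))
im=c["color"][150:240,215:350]; big=cv2.resize(im,None,fx=5.5,fy=5.5,interpolation=cv2.INTER_CUBIC)
cv2.imwrite("pics/topcrop.png",big)
# black grip
g=(c["color"][180:212,295:332].max(2)<60).astype(np.uint8)
n,l,s,ce=cv2.connectedComponentsWithStats(g); print(s,ce+[295,180])
E
```

```text
(230, 161) [0.6499 0.1405 0.154 ]
(342, 172) [ 0.6051 -0.2064  0.154 ]
(338, 227) [ 0.4348 -0.188   0.154 ]
(225, 217) [0.4755 0.1576 0.154 ]
[[   0    0   37   32 1134]
 [  16    7    4   16   50]] [[313.02469136 195.54497354]
 [312.44       194.48      ]]
```

View pics/topcrop.png

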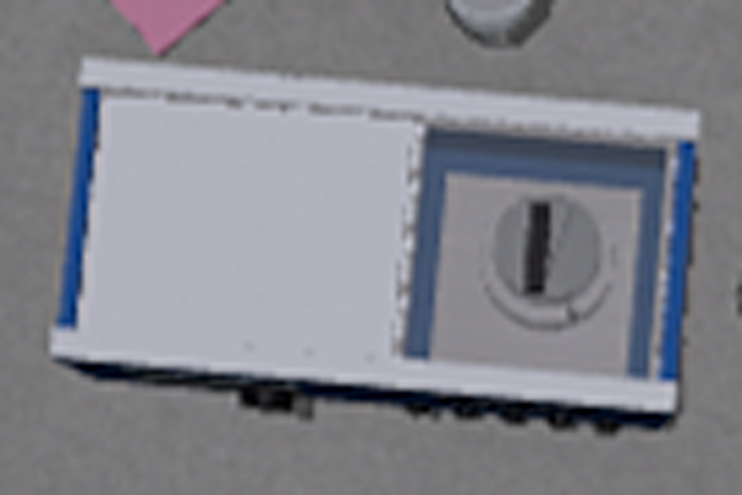

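The crop confirms the clear cover in the recess, with its black grip at crop (537,247), i.e. full image (312.6,195). The cap lies below it. The box corners measure 350 x 171 mm, as they should, with centre (0.541,-0.024) and yaw of about -6.7°. The grip should be near (0.530,-0.113), so I'll move above it.

{"method": "jog_arm", "body": {
  "commands": [
    {"rot":[0,0,7],"travel":[0,0,0],"claw":0},
    {"rot":[0,0,7],"travel":[0,0,0],"claw":0},
    {"rot":[0,0,7],"travel":[0,0,0],"claw":0},
    {"rot":[0,0,7],"travel":[0,0,0],"claw":0},
    {"rot":[0,0,0],"travel":[10,-25,-1],"claw":0}
  ]
}}

```text
time: 0.65
tool_pos: [0.2543, -0.6077, 0.2314]
tcp_rot: [3.135, -0.198, -0.002]
wrist_force: [1.0, 0.2, 0.1]
width: 0.999
grip_force: 0.0
```

{"method": "jog_arm", "body": {
  "commands": [
    {"rot":[0,0,0],"travel":[15,-37,-2],"claw":0},
    {"rot":[0,0,0],"travel":[15,-37,-2],"claw":0},
    {"rot":[0,0,0],"travel":[15,-37,-2],"claw":0},
    {"rot":[0,0,0],"travel":[15,-37,-2],"claw":0},
    {"rot":[0,0,0],"travel":[15,-37,-2],"claw":0}
  ]
}}

```text
time: 1.15
tool_pos: [0.3528, -0.43, 0.242]
tcp_rot: [-3.135, 0.19, 0.0]
wrist_force: [0.1, -0.0, 0.2]
width: 0.997
grip_force: 0.0
```

{"method": "jog_arm", "body": {
  "commands": [
    {"rot":[0,0,0],"travel":[15,-37,-2],"claw":0},
    {"rot":[0,0,0],"travel":[15,-37,-2],"claw":0},
    {"rot":[0,0,0],"travel":[15,-37,-2],"claw":0},
    {"rot":[0,0,0],"travel":[15,-37,-2],"claw":0},
    {"rot":[0,0,0],"travel":[15,-37,-2],"claw":0}
  ]
}}

```text
time: 1.65
tool_pos: [0.4495, -0.2554, 0.2522]
tcp_rot: [-3.136, 0.19, 0.0]
wrist_force: [-0.8, -0.8, 0.0]
width: 1.003
grip_force: 0.0
```

{"method": "jog_arm", "body": {
  "commands": [
    {"rot":[0,0,0],"travel":[15,-37,-2],"claw":0},
    {"rot":[0,0,0],"travel":[15,-37,-2],"claw":0},
    {"rot":[0,0,0],"travel":[15,-37,-2],"claw":0},
    {"rot":[0,0,0],"travel":[15,-37,-2],"claw":0},
    {"rot":[0,0,0],"travel":[0,0,0],"claw":0}
  ]
}}

```text
time: 2.15
tool_pos: [0.5283, -0.1135, 0.2603]
tcp_rot: [-3.134, 0.182, -0.001]
wrist_force: [0.4, -0.0, 0.1]
width: 0.999
grip_force: 0.0
```

```bash
cat >> h.py <<'E'
from scipy.spatial.transform import Rotation as Ro
def st():
    s=monitor.read_state(); R=Ro.from_rotvec(s["tcp_rot"]).as_matrix()
    print("t",round(s["time"],2),"tcp",s["tool_pos"].round(4),"xax",R[:,0].round(3),"yaw",round(np.degrees(np.arctan2(R[1,0],R[0,0])),2),"tilt",R[:2,2].round(4),"F",s["wrist_force"].round(2),"T",s["torque"].round(2),"w",round(s["width"],3),"g",round(s["grip_force"],1),"q6",s["q"].round(2)[5])
    return s,R
E
python3 - <<'E'
from h import *
st(); d={n:viewer.read_camera(n) for n in ["wrist","top"]}; pickle.dump(d,open("c1.pkl","wb"))
cv2.imwrite("pics/w1.png",d["wrist"]["color"])
E
```

```text
t 2.15 tcp [ 0.5283 -0.1135  0.2603] xax [ 0.993 -0.116  0.001] yaw -6.65 tilt [0.001  0.0018] F [ 0.39 -0.03  0.09] T [0.05 0.03 0.02] w 0.999 g 0.0 q6 1.43
```

View pics/w1.png

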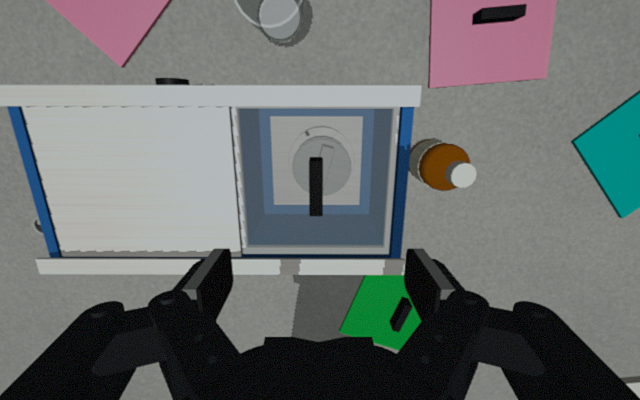

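The wrist view shows the box aligned with the tool, the cover grip as a black bar centred at (316,187), and the cap circle at (322,165) beneath it.

```bash
python3 - <<'E'
from h import *
d=pickle.load(open("c1.pkl","rb")); c=d["wrist"]; im=c["color"]
print("cam",(-c["R"].T@c["t"]).round(4))
g=(im[140:235,290:345].max(2)<45).astype(np.uint8)
n,l,s,ce=cv2.connectedComponentsWithStats(g); i=1+s[1:,4].argmax(); print(s[i],ce[i]+[290,140])
pts=cv2.findContours((l==i).astype(np.uint8),0,1)[0][0]+[290,140]; r=cv2.minAreaRect(pts.astype(np.float32)); print(r)
x,y,w,h=s[i][:4]; x+=290;y+=140
for z in(.158,.136):
  for uv in [(x+w/2,y),(x+w/2,y+h)]: print(z,uv,ray(c,uv,z).round(4))
# white mask box lips edges: rows at several columns
gr=im.astype(int)
for u in (60,150,300,380):
  col=(gr[:,u].min(1)>165); rr=np.flatnonzero(col); print(u,[ (a[0],a[-1]) for a in np.split(rr,np.flatnonzero(np.diff(rr)>1)+1)])
ct=d["top"]
print("box centre expected px", proj(c,[.541,-.024,.154]))
for uv in [(0,86),(420,86),(404,275),(38,275)]: print(uv,ray(c,uv,.154).round(4))
E
```

```text
cam [ 0.5993 -0.122   0.4028]
[ 20  18  12  58 695] [315.50791367 186.45899281]
((315.5, 186.5), (57.0, 11.0), 90.0)
0.158 (np.float64(316.0), np.int32(158)) [ 0.5634 -0.1152  0.158 ]
0.158 (np.float64(316.0), np.int32(216)) [ 0.5122 -0.1092  0.158 ]
0.136 (np.float64(316.0), np.int32(158)) [ 0.5602 -0.1146  0.136 ]
0.136 (np.float64(316.0), np.int32(216)) [ 0.5043 -0.108   0.136 ]
60 [(np.int64(86), np.int64(243)), (np.int64(260), np.int64(273))]
150 [(np.int64(86), np.int64(250)), (np.int64(260), np.int64(273))]
300 [(np.int64(86), np.int64(105)), (np.int64(264), np.int64(273))]
380 [(np.int64(86), np.int64(106)), (np.int64(260), np.int64(273))]
box centre expected px [216.55001554 194.30918194]
(0, 86) [0.649  0.1289 0.154 ]
(420, 86) [ 0.6102 -0.204   0.154 ]
(404, 275) [ 0.4414 -0.1858  0.154 ]
(38, 275) [0.4815 0.1645 0.154 ]
```

{"method": "jog_arm", "body": {
  "force": 50,
  "commands": [
    {"rot":[0,0,0],"travel":[7.5,-2.4,10],"claw":0},
    {"rot":[0,0,0],"travel":[0,0,25],"claw":0},
    {"rot":[0,0,0],"travel":[0,0,30],"claw":0},
    {"rot":[0,0,0],"travel":[0,0,30],"claw":0},
    {"rot":[0,0,0],"travel":[0,0,15],"claw":0}
  ]
}}

```text
time: 2.75
tool_pos: [0.5318, -0.1166, 0.1464]
tcp_rot: [-3.135, 0.193, 0.008]
wrist_force: [-0.3, 0.1, -0.1]
width: 1.0
grip_force: 0.0
```

{"method": "jog_arm", "body": {
  "commands": [
    {"rot":[0,0,0],"travel":[0,0,6],"claw":0},
    {"rot":[0,0,0],"travel":[0,0,3],"claw":0},
    {"rot":[0,0,0],"travel":[0,0,0],"claw":100},
    {"rot":[0,0,0],"travel":[0,0,0],"claw":180},
    {"rot":[0,0,0],"travel":[0,0,0],"claw":255}
  ]
}}

```text
time: 3.25
tool_pos: [0.5353, -0.1161, 0.1427]
tcp_rot: [3.135, -0.19, 0.004]
wrist_force: [-0.1, -0.2, 0.1]
width: 0.515
grip_force: 0.0
```

{"method": "jog_arm", "body": {
  "commands": [
    {"rot":[0,0,0],"travel":[0,0,0],"claw":255},
    {"rot":[0,0,0],"travel":[0,0,0],"claw":255},
    {"rot":[0,0,0],"travel":[0,0,0],"claw":255},
    {"rot":[0,0,0],"travel":[0,0,0],"claw":255},
    {"rot":[0,0,0],"travel":[0,0,0],"claw":255}
  ]
}}

```text
time: 3.75
tool_pos: [0.5352, -0.1126, 0.1423]
tcp_rot: [-3.13, 0.19, -0.002]
wrist_force: [-0.5, 10.8, 4.3]
width: 0.129
grip_force: 50.7
```

```bash
python3 - <<'E'
from h import *
st()
E
```

```text
t 3.75 tcp [ 0.5352 -0.1126  0.1423] xax [ 0.993 -0.121  0.001] yaw -6.95 tilt [0.0018 0.0054] F [-0.49 10.77  4.29] T [ 1.69 -0.06  0.09] w 0.129 g 50.7 q6 1.43
```

{"method": "jog_arm", "body": {
  "commands": [
    {"rot":[0,0,0],"travel":[0,-2,0],"claw":255},
    {"rot":[0,0,0],"travel":[0,-1,-2],"claw":255},
    {"rot":[0,0,0],"travel":[0,0,-4],"claw":255},
    {"rot":[0,0,0],"travel":[0,0,-4],"claw":255},
    {"rot":[0,0,0],"travel":[0,0,-1],"claw":255}
  ]
}}

```text
time: 4.25
tool_pos: [0.5344, -0.1126, 0.1523]
tcp_rot: [-3.135, 0.19, 0.001]
wrist_force: [-0.4, 2.4, -3.0]
width: 0.123
grip_force: 49.7
```

```bash
python3 - <<'E'
from h import *
st(); c=viewer.read_camera("wrist"); cv2.imwrite("pics/w2.png",c["color"])
E
```

```text
t 4.25 tcp [ 0.5344 -0.1126  0.1523] xax [ 0.993 -0.121 -0.001] yaw -6.95 tilt [-0.0005  0.0009] F [-0.41  2.38 -2.99] T [0.63 0.01 0.07] w 0.123 g 49.7 q6 1.44
```

View pics/w2.png

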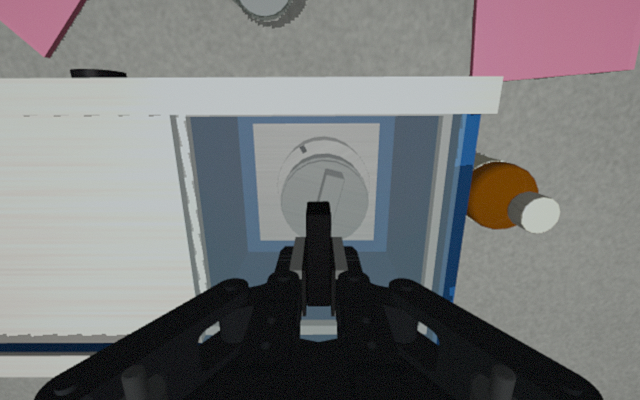

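The cover is off its seat, lifted 10 mm. It is held at the grip (318,250) and the cap is visible below at (325,195). I'll slide it 165 mm towards the box's +y.

{"method": "jog_arm", "body": {
  "commands": [
    {"rot":[0,0,-0.3],"travel":[0,-5,-1],"claw":255},
    {"rot":[0,0,0],"travel":[-0.1,-10,0],"claw":255},
    {"rot":[0,0,0],"travel":[0,-15,0],"claw":255},
    {"rot":[0,0,0],"travel":[0,-15,0],"claw":255},
    {"rot":[0,0,0],"travel":[0,-5,0],"claw":255}
  ]
}}

```text
time: 4.8
tool_pos: [0.5405, -0.0612, 0.1533]
tcp_rot: [-3.136, 0.179, -0.0]
wrist_force: [0.6, -0.6, -2.6]
width: 0.125
grip_force: 49.9
```

```bash
python3 - <<'E'
from h import *
st()
E
```

```text
t 4.8 tcp [ 0.5405 -0.0612  0.1533] xax [ 0.994 -0.114 -0.   ] yaw -6.53 tilt [0.     0.0004] F [ 0.61 -0.64 -2.6 ] T [-0.04  0.06 -0.03] w 0.125 g 49.9 q6 1.53
```

{"method": "jog_arm", "body": {
  "commands": [
    {"rot":[0,0,0],"travel":[0,-10,0],"claw":255},
    {"rot":[0,0,0],"travel":[0,-15,0],"claw":255},
    {"rot":[0,0,0],"travel":[0,-15,0],"claw":255},
    {"rot":[0,0,0],"travel":[0,-15,0],"claw":255},
    {"rot":[0,0,0],"travel":[0,-5,0],"claw":255}
  ]
}}

```text
time: 5.3
tool_pos: [0.5475, -0.0017, 0.1533]
tcp_rot: [-3.136, 0.179, -0.0]
wrist_force: [-0.1, 0.3, -1.4]
width: 0.129
grip_force: 49.9
```

{"method": "jog_arm", "body": {
  "commands": [
    {"rot":[0,0,0],"travel":[0,-10,0],"claw":255},
    {"rot":[0,0,0],"travel":[0,-15,0],"claw":255},
    {"rot":[0,0,0],"travel":[0,-15,0],"claw":255},
    {"rot":[0,0,0],"travel":[0,-15,0],"claw":255},
    {"rot":[0,0,0],"travel":[0,-2,0],"claw":255}
  ]
}}

```text
time: 5.8
tool_pos: [0.5541, 0.055, 0.1533]
tcp_rot: [-3.136, 0.179, -0.0]
wrist_force: [-0.2, -0.2, -2.6]
width: 0.126
grip_force: 49.9
```

{"method": "jog_arm", "body": {
  "commands": [
    {"rot":[0,0,0],"travel":[0,0,1],"claw":255},
    {"rot":[0,0,0],"travel":[0,0,1.5],"claw":255},
    {"rot":[0,0,0],"travel":[0,0,1],"claw":255},
    {"rot":[0,0,0],"travel":[0,0,0],"claw":255},
    {"rot":[0,0,0],"travel":[0,0,0],"claw":255}
  ]
}}

```text
time: 6.3
tool_pos: [0.5538, 0.0526, 0.1497]
tcp_rot: [3.136, -0.183, -0.0]
wrist_force: [1.3, -0.1, -3.4]
width: 0.126
grip_force: 49.9
```

```bash
python3 - <<'E'
from h import *
st()
E
```

```text
t 6.3 tcp [0.5538 0.0526 0.1497] xax [ 0.993 -0.116 -0.   ] yaw -6.67 tilt [-0.0001 -0.0001] F [ 1.27 -0.08 -3.4 ] T [0.01 0.02 0.01] w 0.126 g 49.9 q6 1.74
```

{"method": "jog_arm", "body": {
  "commands": [
    {"rot":[0,0,0],"travel":[0,0,0.7],"claw":255},
    {"rot":[0,0,0],"travel":[0,0,0],"claw":200},
    {"rot":[0,0,0],"travel":[0,0,0],"claw":100},
    {"rot":[0,0,0],"travel":[0,0,0],"claw":0},
    {"rot":[0,0,0],"travel":[0,0,0],"claw":0}
  ]
}}

```text
time: 6.8
tool_pos: [0.5541, 0.053, 0.1493]
tcp_rot: [-3.136, 0.182, -0.001]
wrist_force: [-0.8, 0.4, 0.3]
width: 0.718
grip_force: 0.0
```

{"method": "jog_arm", "body": {
  "commands": [
    {"rot":[0,0,0],"travel":[0,0,0],"claw":0},
    {"rot":[0,0,0],"travel":[0,0,-20],"claw":0},
    {"rot":[0,0,0],"travel":[0,0,-30],"claw":0},
    {"rot":[0,0,0],"travel":[0,20,-30],"claw":0},
    {"rot":[0,0,0],"travel":[0,30,-20],"claw":0}
  ]
}}

```text
time: 7.3
tool_pos: [0.5491, 0.0039, 0.2516]
tcp_rot: [-3.136, 0.178, -0.005]
wrist_force: [1.0, -0.6, 1.0]
width: 1.002
grip_force: 0.0
```

{"method": "jog_arm", "body": {
  "commands": [
    {"rot":[0,0,0],"travel":[-10,30,0],"claw":0},
    {"rot":[0,0,0],"travel":[-10,30,0],"claw":0},
    {"rot":[0,0,0],"travel":[-10,30,0],"claw":0},
    {"rot":[0,0,0],"travel":[-10,20,0],"claw":0},
    {"rot":[0,0,0],"travel":[0,0,0],"claw":0}
  ]
}}

```text
time: 7.8
tool_pos: [0.4945, -0.1032, 0.2492]
tcp_rot: [3.135, -0.186, -0.0]
wrist_force: [0.1, 1.3, -0.0]
width: 0.999
grip_force: 0.0
```

```bash
python3 - <<'E'
from h import *
st(); d={n:viewer.read_camera(n) for n in ["wrist","top"]}; pickle.dump(d,open("c2.pkl","wb"))
c=d["wrist"]; print((-c["R"].T@c["t"]).round(4)); cv2.imwrite("pics/w3.png",c["color"])
E
```

```text
t 7.8 tcp [ 0.4945 -0.1032  0.2492] xax [ 0.993 -0.118 -0.   ] yaw -6.8 tilt [-0.0003 -0.0008] F [ 0.09  1.3  -0.03] T [ 0.04 -0.02  0.05] w 0.999 g 0.0 q6 1.44
[ 0.5657 -0.1115  0.3916]
```

View pics/w3.png

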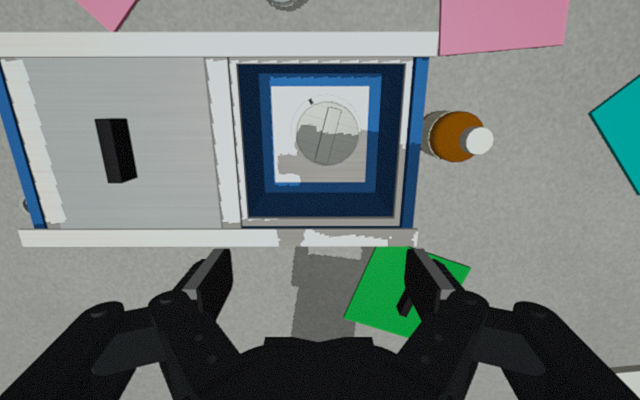

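The cover is parked flat on the deck, with its grip at (116,150), and the opening is clear. The cap is at (327,133), its wing bar leans from (333,108) to (318,163), and one black mark is at (310,101). I'll enlarge the cap.

```bash
python3 - <<'E'
from h import *
d=pickle.load(open("c2.pkl","rb")); c=d["wrist"]
im=c["color"][82:187,262:382]
g=cv2.resize(im,None,fx=5.5,fy=5.5,interpolation=cv2.INTER_CUBIC)
g=np.clip(g.astype(float)*1.1,0,255).astype(np.uint8)
for k in range(0,120,20): cv2.putText(g,str(262+k),(int(k*5.5),10),0,.35,(0,0,255)); 
for k in range(0,105,20): cv2.putText(g,str(82+k),(0,int(k*5.5)+10),0,.35,(0,0,255))
cv2.imwrite("pics/w3c.png",g)
E
```

```text
(no output)
```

View pics/w3c.png

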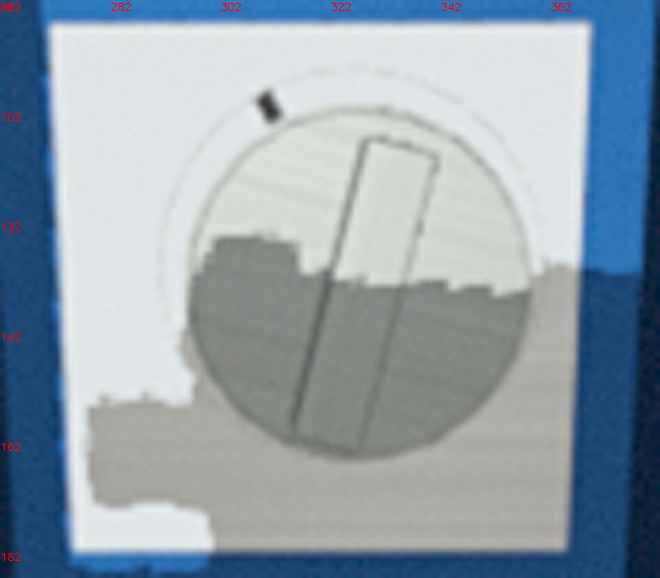

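```bash
python3 - <<'E'
from h import *
d=pickle.load(open("c2.pkl","rb")); c=d["wrist"]
f=lambda u,v,z: ray(c,(262+u/5.5,82+v/5.5),z)
A=[f(*p,.122) for p in [(366,137),(440,160),(360,447),(293,430)]]
for a in A: print("bar",a.round(4))
for i,j in[(3,0),(2,1)]:
  e=A[i]-A[j] if 0 else A[j]-A[i]; print("len",np.linalg.norm(e).round(4),"ang",np.degrees(np.arctan2(e[1],e[0])).round(1))
print("bar mid",np.mean(A,0).round(4))
# cap disc circle
P=np.array([f(*p,.100)[:2] for p in [(190,290),(532,290),(360,105),(245,160),(478,163)]])
M=np.c_[2*P,np.ones(len(P))]; s=np.linalg.lstsq(M,(P**2).sum(1),rcond=None)[0]; print("cap c",s[:2].round(4),"r",np.sqrt(s[2]+s[:2]@s[:2]).round(4))
P=np.array([f(*p,.05)[:2] for p in [(165,270),(180,175),(235,110),(360,68),(450,90),(535,190)]])
M=np.c_[2*P,np.ones(len(P))]; s2=np.linalg.lstsq(M,(P**2).sum(1),rcond=None)[0]; print("body c",s2[:2].round(4),"r",np.sqrt(s2[2]+s2[:2]@s2[:2]).round(4))
m=f(268,107,.05); 
for cc in (s,s2): e=m[:2]-cc[:2]; print("mark",m.round(4),np.linalg.norm(e).round(4),np.degrees(np.arctan2(e[1],e[0])).round(1))
E
```

```text
bar [ 0.5691 -0.1211  0.122 ]
bar [ 0.5642 -0.1325  0.122 ]
bar [ 0.5196 -0.1147  0.122 ]
bar [ 0.5238 -0.1038  0.122 ]
len 0.0485 ang -20.9
len 0.048 ang -21.8
bar mid [ 0.5442 -0.118   0.122 ]
cap c [ 0.544  -0.1181] r 0.0302
body c [ 0.5443 -0.1185] r 0.0398
mark [ 0.5781 -0.1046  0.05  ] 0.0367 21.5
mark [ 0.5781 -0.1046  0.05  ] 0.0366 22.3
```

Everything is consistent: bar length is 48 mm, body radius 39.8 mm, and both circle centres agree at (0.544,-0.118). The bar yaw is -21.3° and the notch at 22°, so the cap is 43° clockwise of the start. I'll use the half-turned grasp so the last joint keeps its range (tool yaw 158.7°).

{"method": "jog_arm", "body": {
  "commands": [
    {"rot":[0,0,0],"travel":[17,3,0],"claw":80},
    {"rot":[0,0,0],"travel":[17,3,0],"claw":150},
    {"rot":[0,0,0],"travel":[17,3,0],"claw":150},
    {"rot":[0,0,-8.3],"travel":[0,0,0],"claw":150},
    {"rot":[0,0,-8.3],"travel":[0,0,0],"claw":150}
  ]
}}

```text
time: 8.4
tool_pos: [0.5465, -0.115, 0.2488]
tcp_rot: [-3.128, -0.284, 0.0]
wrist_force: [-0.2, -0.0, 0.5]
width: 0.411
grip_force: 0.0
```

{"method": "jog_arm", "body": {
  "commands": [
    {"rot":[0,0,-8.3],"travel":[0,0,0],"claw":150},
    {"rot":[0,0,-8.3],"travel":[0,0,0],"claw":150},
    {"rot":[0,0,-8.3],"travel":[0,0,0],"claw":150},
    {"rot":[0,0,-8.3],"travel":[0,0,0],"claw":150},
    {"rot":[0,0,-8.3],"travel":[0,0,0],"claw":150}
  ]
}}

```text
time: 8.9
tool_pos: [0.5461, -0.1148, 0.2489]
tcp_rot: [-2.824, -1.375, -0.001]
wrist_force: [-1.0, 0.4, -0.9]
width: 0.413
grip_force: 0.0
```

{"method": "jog_arm", "body": {
  "commands": [
    {"rot":[0,0,-8.3],"travel":[0,0,0],"claw":150},
    {"rot":[0,0,-8.3],"travel":[0,0,0],"claw":150},
    {"rot":[0,0,-8.3],"travel":[0,0,0],"claw":150},
    {"rot":[0,0,-8.3],"travel":[0,0,0],"claw":150},
    {"rot":[0,0,-8.3],"travel":[0,0,0],"claw":150}
  ]
}}

```text
time: 9.4
tool_pos: [0.546, -0.1148, 0.2489]
tcp_rot: [-2.154, -2.286, -0.001]
wrist_force: [-0.2, -0.3, -0.7]
width: 0.411
grip_force: 0.0
```

{"method": "jog_arm", "body": {
  "commands": [
    {"rot":[0,0,-8.3],"travel":[0,0,0],"claw":150},
    {"rot":[0,0,-8.3],"travel":[0,0,0],"claw":150},
    {"rot":[0,0,-8.3],"travel":[0,0,0],"claw":150},
    {"rot":[0,0,-8.3],"travel":[0,0,0],"claw":150},
    {"rot":[0,0,-8.3],"travel":[0,0,0],"claw":150}
  ]
}}

```text
time: 9.9
tool_pos: [0.546, -0.1148, 0.2489]
tcp_rot: [-1.205, -2.901, -0.001]
wrist_force: [-0.5, 1.0, -0.6]
width: 0.42
grip_force: 0.0
```

{"method": "jog_arm", "body": {
  "commands": [
    {"rot":[0,0,-8.3],"travel":[0,0,0],"claw":150},
    {"rot":[0,0,-8.3],"travel":[0,0,0],"claw":150},
    {"rot":[0,0,-8.3],"travel":[0,0,0],"claw":150},
    {"rot":[0,0,0],"travel":[0,0,0],"claw":150},
    {"rot":[0,0,0],"travel":[0,0,0],"claw":150}
  ]
}}

```text
time: 10.4
tool_pos: [0.5458, -0.1153, 0.249]
tcp_rot: [-0.566, -3.09, -0.0]
wrist_force: [-0.1, 0.1, 0.9]
width: 0.411
grip_force: 0.0
```

```bash
python3 - <<'E'
from h import *
s,R=st(); print("tool-frame shift mm",(R.T@(np.array([.5442,-.1182,.115])-s["tool_pos"])*1000).round(1))
E
```

```text
t 10.4 tcp [ 0.5458 -0.1153  0.249 ] xax [-0.935  0.354  0.   ] yaw 159.25 tilt [-0.      0.0003] F [-0.09  0.11  0.87] T [-0.05 -0.02 -0.02] w 0.411 g 0.0 q6 -1.46
tool-frame shift mm [  0.4  -3.3 134. ]
```

{"method": "jog_arm", "body": {
  "force": 25,
  "commands": [
    {"rot":[0,0,0],"travel":[0.4,-3.3,20],"claw":150},
    {"rot":[0,0,0],"travel":[0,0,35],"claw":150},
    {"rot":[0,0,0],"travel":[0,0,35],"claw":150},
    {"rot":[0,0,0],"travel":[0,0,30],"claw":150},
    {"rot":[0,0,0],"travel":[0,0,5],"claw":150}
  ]
}}

```text
time: 10.9
tool_pos: [0.5405, -0.1178, 0.1196]
tcp_rot: [-0.564, -3.082, -0.001]
wrist_force: [-0.2, -0.5, -0.0]
width: 0.413
grip_force: 0.0
```

{"method": "jog_arm", "body": {
  "commands": [
    {"rot":[0,0,0],"travel":[0,0,8],"claw":150},
    {"rot":[0,0,0],"travel":[0,0,6],"claw":150},
    {"rot":[0,0,0],"travel":[0,0,4],"claw":150},
    {"rot":[0,0,0],"travel":[0,0,1],"claw":150},
    {"rot":[0,0,0],"travel":[0,0,0],"claw":150}
  ]
}}

```text
time: 11.4
tool_pos: [0.5443, -0.1192, 0.1059]
tcp_rot: [0.563, 3.089, -0.0]
wrist_force: [-0.3, -0.3, -0.6]
width: 0.411
grip_force: 0.0
```

```bash
python3 - <<'E'
from h import *
s,R=st(); print("tool-frame shift mm",(R.T@(np.array([.5442,-.1182,.104])-s["tool_pos"])*1000).round(1))
E
```

```text
t 11.4 tcp [ 0.5443 -0.1192  0.1059] xax [-0.936  0.352 -0.001] yaw 159.36 tilt [ 0.0013 -0.0003] F [-0.28 -0.26 -0.61] T [-0.04 -0.02 -0.01] w 0.411 g 0.0 q6 -1.47
tool-frame shift mm [0.5 0.9 1.9]
```

{"method": "jog_arm", "body": {
  "commands": [
    {"rot":[0,0,0],"travel":[0.5,0.9,1.4],"claw":170},
    {"rot":[0,0,0],"travel":[0,0,0],"claw":200},
    {"rot":[0,0,0],"travel":[0,0,0],"claw":230},
    {"rot":[0,0,0],"travel":[0,0,0],"claw":230},
    {"rot":[0,0,0],"travel":[0,0,0],"claw":230}
  ]
}}

```text
time: 11.9
tool_pos: [0.5438, -0.118, 0.104]
tcp_rot: [0.562, 3.09, 0.0]
wrist_force: [-0.6, 1.5, 2.7]
width: 0.13
grip_force: 27.1
```

```bash
python3 - <<'E'
from h import *
s,R=st()
E
```

```text
t 11.9 tcp [ 0.5438 -0.118   0.104 ] xax [-0.936  0.352 -0.   ] yaw 159.37 tilt [0.0004 0.0002] F [-0.61  1.5   2.69] T [0.23 0.01 0.  ] w 0.13 g 27.1 q6 -1.47
```

{"method": "jog_arm", "body": {
  "commands": [
    {"rot":[0,0,-3],"travel":[0,0,0],"claw":230},
    {"rot":[0,0,-5],"travel":[0,0,0],"claw":230},
    {"rot":[0,0,-5],"travel":[0,0,0],"claw":230},
    {"rot":[0,0,-5],"travel":[0,0,0],"claw":230},
    {"rot":[0,0,-4],"travel":[0,0,0],"claw":230}
  ]
}}

```text
time: 12.4
tool_pos: [0.544, -0.1183, 0.104]
tcp_rot: [-0.043, 3.141, -0.001]
wrist_force: [0.6, -0.4, 1.4]
width: 0.133
grip_force: 27.0
```

{"method": "jog_arm", "body": {
  "commands": [
    {"rot":[0,0,-5],"travel":[0,0,0],"claw":230},
    {"rot":[0,0,-5],"travel":[0,0,0],"claw":230},
    {"rot":[0,0,-5],"travel":[0,0,0],"claw":230},
    {"rot":[0,0,-4],"travel":[0,0,0],"claw":230},
    {"rot":[0,0,-2],"travel":[0,0,0],"claw":230}
  ]
}}

```text
time: 12.9
tool_pos: [0.5427, -0.118, 0.1026]
tcp_rot: [0.613, -3.079, -0.001]
wrist_force: [0.5, -0.1, -3.4]
width: 0.138
grip_force: 26.3
```

{"method": "jog_arm", "body": {
  "commands": [
    {"rot":[0,0,0],"travel":[0,0,0],"claw":230},
    {"rot":[0,0,0],"travel":[0,0,0],"claw":230},
    {"rot":[0,0,0],"travel":[0,0,0],"claw":230},
    {"rot":[0,0,0],"travel":[0,0,0],"claw":230},
    {"rot":[0,0,0],"travel":[0,0,0],"claw":230}
  ]
}}

```text
time: 13.4
tool_pos: [0.5435, -0.1181, 0.1036]
tcp_rot: [0.609, -3.082, -0.0]
wrist_force: [0.0, 0.3, -2.6]
width: 0.135
grip_force: 26.3
```

```bash
python3 - <<'E'
from h import *
s,R=st()
E
```

```text
t 13.4 tcp [ 0.5435 -0.1181  0.1036] xax [-0.925 -0.38   0.   ] yaw -157.64 tilt [-0.0002  0.    ] F [ 0.03  0.31 -2.57] T [-0.04  0.02  0.03] w 0.135 g 26.3 q6 -2.22
```

The vertical force has gone from +1.4 to -2.6 N, so the cap is now hanging in the grip over the notches. I'll release it so it drops.

{"method": "jog_arm", "body": {
  "commands": [
    {"rot":[0,0,0],"travel":[0,0,0],"claw":200},
    {"rot":[0,0,0],"travel":[0,0,0],"claw":160},
    {"rot":[0,0,0],"travel":[0,0,0],"claw":150},
    {"rot":[0,0,0],"travel":[0,0,0],"claw":150},
    {"rot":[0,0,0],"travel":[0,0,0],"claw":150}
  ]
}}

```text
time: 13.9
tool_pos: [0.5438, -0.1181, 0.1039]
tcp_rot: [-0.609, 3.081, -0.0]
wrist_force: [-0.4, 0.4, -0.4]
width: 0.411
grip_force: 0.0
```

```bash
python3 - <<'E'
from h import *
s,R=st(); c=viewer.read_camera("wrist"); pickle.dump(c,open("c3.pkl","wb"))
im=c["color"]; print((-c["R"].T@c["t"]).round(4), [proj(c,[.5442,-.1182,z]).round(0) for z in (.122,.1125)])
cv2.imwrite("pics/w4.png",cv2.resize(im[80:330,170:470],None,fx=2.4,fy=2.4))
E
```

```text
t 13.9 tcp [ 0.5438 -0.1181  0.1039] xax [-0.925 -0.381 -0.   ] yaw -157.63 tilt [ 0.0005 -0.0001] F [-0.39  0.41 -0.42] T [ 0.03 -0.03  0.03] w 0.411 g 0.0 q6 -2.22
[ 0.4768 -0.1454  0.2463] [array([317., 271.]), array([317., 262.])]
```

View pics/w4.png

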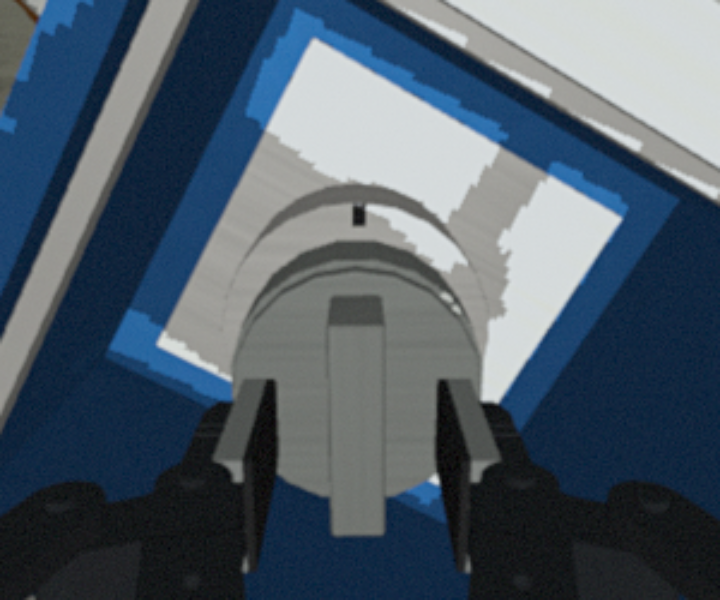

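```bash
python3 - <<'E'
from h import *
c=pickle.load(open("c3.pkl","rb"))
a=np.array([-.925,-.381]); b=np.array([-a[1],a[0]]); o=np.array([.5442,-.1182])
for dz in (0,.0095):
  for r,z in ((.025,.122),(.025,.100),(-.025,.122)):
    print(dz,[((proj(c,[*(o+a*r+b*k),z-dz])-[170,80])*2.4).round(0) for k in(-.006,.006)])
E
```

```text
0 [array([384., 342.]), array([320., 342.])]
0 [array([380., 306.]), array([325., 306.])]
0 [array([381., 565.]), array([324., 565.])]
0.0095 [array([382., 325.]), array([322., 325.])]
0.0095 [array([378., 293.]), array([327., 293.])]
0.0095 [array([379., 537.]), array([325., 537.])]
```

The camera sees the other mark at crop (359,215), in line with the bar. The bar's edges (rows 325, 297, 535) match the prediction for a 9.5 mm drop (325, 293, 537), so the cap is in the thread start. I'll lower, pinch and screw clockwise.

{"method": "jog_arm", "body": {
  "force": 40,
  "commands": [
    {"rot":[0,0,0],"travel":[0,0,4],"claw":150},
    {"rot":[0,0,0],"travel":[0,0,4],"claw":170},
    {"rot":[0,0,0],"travel":[0,0,0],"claw":200},
    {"rot":[0,0,0],"travel":[0,0,0],"claw":230},
    {"rot":[0,0,0],"travel":[0,0,0],"claw":230}
  ]
}}

```text
time: 14.45
tool_pos: [0.5432, -0.118, 0.0952]
tcp_rot: [0.609, -3.081, -0.001]
wrist_force: [0.3, -0.4, -2.7]
width: 0.129
grip_force: 43.0
```

{"method": "jog_arm", "body": {
  "commands": [
    {"rot":[0,0,0],"travel":[0,0,0],"claw":230},
    {"rot":[0,0,3],"travel":[0,0,0],"claw":230},
    {"rot":[0,0,3],"travel":[0,0,0],"claw":230},
    {"rot":[0,0,3],"travel":[0,0,0.2],"claw":230},
    {"rot":[0,0,3],"travel":[0,0,0.2],"claw":230}
  ]
}}

```text
time: 14.95
tool_pos: [0.5434, -0.118, 0.0951]
tcp_rot: [0.281, -3.129, -0.0]
wrist_force: [0.1, 0.9, -1.3]
width: 0.131
grip_force: 43.2
```

```bash
python3 - <<'E'
from h import *
s,R=st()
E
```

```text
t 14.95 tcp [ 0.5434 -0.118   0.0951] xax [-0.984 -0.178  0.   ] yaw -169.75 tilt [-0.0005  0.0002] F [ 0.05  0.88 -1.25] T [ 0.03 -0.01  0.01] w 0.131 g 43.2 q6 -2.01
```

{"method": "jog_arm", "body": {
  "commands": [
    {"rot":[0,0,4],"travel":[0,0,0.3],"claw":230},
    {"rot":[0,0,4],"travel":[0,0,0.3],"claw":230},
    {"rot":[0,0,4],"travel":[0,0,0.3],"claw":230},
    {"rot":[0,0,4],"travel":[0,0,0.3],"claw":230},
    {"rot":[0,0,4],"travel":[0,0,0.3],"claw":230}
  ]
}}

```text
time: 15.45
tool_pos: [0.5434, -0.1181, 0.0936]
tcp_rot: [-0.268, -3.13, 0.0]
wrist_force: [0.6, -0.3, -2.5]
width: 0.124
grip_force: 43.0
```

```bash
python3 - <<'E'
from h import *
s,R=st()
E
```

```text
t 15.45 tcp [ 0.5434 -0.1181  0.0936] xax [-0.985  0.17   0.   ] yaw 170.21 tilt [-0.0003 -0.    ] F [ 0.62 -0.32 -2.53] T [-0.02  0.03 -0.01] w 0.124 g 43.0 q6 -1.66
```

{"method": "jog_arm", "body": {
  "commands": [
    {"rot":[0,0,4],"travel":[0,0,0.3],"claw":230},
    {"rot":[0,0,4],"travel":[0,0,0.3],"claw":230},
    {"rot":[0,0,4],"travel":[0,0,0.3],"claw":230},
    {"rot":[0,0,4],"travel":[0,0,0.3],"claw":230},
    {"rot":[0,0,4],"travel":[0,0,0.3],"claw":230}
  ]
}}

```text
time: 15.95
tool_pos: [0.5431, -0.1179, 0.0918]
tcp_rot: [-0.807, -3.035, -0.0]
wrist_force: [0.4, -0.1, -4.1]
width: 0.127
grip_force: 42.9
```

{"method": "jog_arm", "body": {
  "commands": [
    {"rot":[0,0,4],"travel":[0,0,0.3],"claw":230},
    {"rot":[0,0,4],"travel":[0,0,0.3],"claw":230},
    {"rot":[0,0,4],"travel":[0,0,0.3],"claw":230},
    {"rot":[0,0,3],"travel":[0,0,0.2],"claw":230},
    {"rot":[0,0,2],"travel":[0,0,0.2],"claw":230}
  ]
}}

```text
time: 16.45
tool_pos: [0.5431, -0.1179, 0.0905]
tcp_rot: [-1.246, -2.883, 0.0]
wrist_force: [-0.1, -0.5, -2.7]
width: 0.127
grip_force: 42.9
```

```bash
python3 - <<'E'
from h import *
s,R=st()
E
```

```text
t 16.45 tcp [ 0.5431 -0.1179  0.0905] xax [-0.685  0.728  0.001] yaw 133.27 tilt [-0.001   0.0003] F [-0.07 -0.51 -2.73] T [-0.    0.03 -0.08] w 0.127 g 42.9 q6 -1.01
```

{"method": "jog_arm", "body": {
  "commands": [
    {"rot":[0,0,3],"travel":[0,0,0.2],"claw":230},
    {"rot":[0,0,3],"travel":[0,0,0.2],"claw":230},
    {"rot":[0,0,3],"travel":[0,0,0.2],"claw":230},
    {"rot":[0,0,3],"travel":[0,0,0],"claw":230},
    {"rot":[0,0,0],"travel":[0,0,0],"claw":230}
  ]
}}

```text
time: 16.95
tool_pos: [0.5434, -0.1179, 0.0902]
tcp_rot: [-1.538, -2.739, -0.0]
wrist_force: [0.2, 0.4, -2.3]
width: 0.125
grip_force: 43.1
```

```bash
python3 - <<'E'
from h import *
s,R=st()
E
```

```text
t 16.95 tcp [ 0.5434 -0.1179  0.0902] xax [-0.52   0.854  0.001] yaw 121.37 tilt [-0.0004  0.0003] F [ 0.24  0.35 -2.27] T [ 0.06 -0.03  0.02] w 0.125 g 43.1 q6 -0.81
```

{"method": "jog_arm", "body": {
  "commands": [
    {"rot":[0,0,2],"travel":[0,0,0.2],"claw":230},
    {"rot":[0,0,2],"travel":[0,0,0],"claw":230},
    {"rot":[0,0,2],"travel":[0,0,0],"claw":230},
    {"rot":[0,0,2],"travel":[0,0,0],"claw":230},
    {"rot":[0,0,1],"travel":[0,0,0],"claw":230}
  ]
}}

```text
time: 17.45
tool_pos: [0.5444, -0.1177, 0.0903]
tcp_rot: [1.745, 2.611, 0.001]
wrist_force: [3.0, 1.8, -4.3]
width: 0.131
grip_force: 48.9
```

```bash
python3 - <<'E'
from h import *
s,R=st()
E
```

```text
t 17.45 tcp [ 0.5444 -0.1177  0.0903] xax [-0.382  0.924 -0.001] yaw 112.49 tilt [0.0016 0.    ] F [ 2.97  1.76 -4.25] T [ 0.43 -0.56  0.85] w 0.131 g 48.9 q6 -0.65
```

Resistance (0.85 N·m) appears at about 89° of turn, so that is the stop. I'll nudge it once more, release, and check.

{"method": "jog_arm", "body": {
  "commands": [
    {"rot":[0,0,2],"travel":[0,0,0.5],"claw":230},
    {"rot":[0,0,0],"travel":[0,0,0],"claw":230},
    {"rot":[0,0,0],"travel":[0,0,0],"claw":230},
    {"rot":[0,0,-2],"travel":[0,0,0],"claw":230},
    {"rot":[0,0,0],"travel":[0,0,0],"claw":210}
  ]
}}

```text
time: 17.95
tool_pos: [0.5436, -0.1182, 0.0899]
tcp_rot: [-1.749, -2.61, 0.0]
wrist_force: [1.2, 2.0, 1.0]
width: 0.175
grip_force: 1.1
```

{"method": "jog_arm", "body": {
  "commands": [
    {"rot":[0,0,0],"travel":[0,0,0],"claw":170},
    {"rot":[0,0,0],"travel":[0,0,0],"claw":150},
    {"rot":[0,0,0],"travel":[0,0,-4],"claw":150},
    {"rot":[0,0,0],"travel":[0,0,-8],"claw":150},
    {"rot":[0,0,0],"travel":[0,0,0],"claw":150}
  ]
}}

```text
time: 18.45
tool_pos: [0.5447, -0.1185, 0.1034]
tcp_rot: [1.747, 2.608, 0.001]
wrist_force: [0.1, 0.2, 0.1]
width: 0.415
grip_force: 0.0
```

```bash
python3 - <<'E'
from h import *
s,R=st(); c=viewer.read_camera("wrist"); pickle.dump(c,open("c4.pkl","wb"))
im=c["color"]; cv2.imwrite("pics/w5.png",cv2.resize(im[80:330,170:470],None,fx=2.4,fy=2.4))
o=np.array([.5442,-.1182])
for yaw in (112.5,115,118):
 t=np.radians(yaw);a=np.array([np.cos(t),np.sin(t)]);b=np.array([-a[1],a[0]])
 for dz in (.0095,.0145):
  print(yaw,dz,[[((proj(c,[*(o+a*r+b*k),z-dz])-[170,80])*2.4).round(0).tolist() for k in(-.006,.006)] for r,z in ((.025,.122),(.025,.100),(-.025,.122))])
E
```

```text
t 18.45 tcp [ 0.5447 -0.1185  0.1034] xax [-0.38   0.925 -0.002] yaw 112.35 tilt [ 0.0026 -0.0007] F [0.05 0.23 0.11] T [ 0.01 -0.01 -0.  ] w 0.415 g 0.0 q6 -0.65
112.5 0.0095 [[[385.0, 322.0], [325.0, 323.0]], [[381.0, 291.0], [329.0, 291.0]], [[383.0, 536.0], [329.0, 536.0]]]
112.5 0.0145 [[[384.0, 314.0], [326.0, 314.0]], [[380.0, 285.0], [330.0, 285.0]], [[382.0, 522.0], [329.0, 522.0]]]
115 0.0095 [[[380.0, 321.0], [320.0, 324.0]], [[376.0, 290.0], [324.0, 292.0]], [[388.0, 535.0], [333.0, 537.0]]]
115 0.0145 [[[379.0, 313.0], [321.0, 316.0]], [[376.0, 284.0], [325.0, 286.0]], [[387.0, 521.0], [334.0, 523.0]]]
118 0.0095 [[[373.0, 320.0], [314.0, 326.0]], [[371.0, 289.0], [319.0, 294.0]], [[394.0, 533.0], [339.0, 538.0]]]
118 0.0145 [[[372.0, 312.0], [315.0, 318.0]], [[370.0, 283.0], [320.0, 288.0]], [[392.0, 520.0], [340.0, 524.0]]]
```

View pics/w5.png

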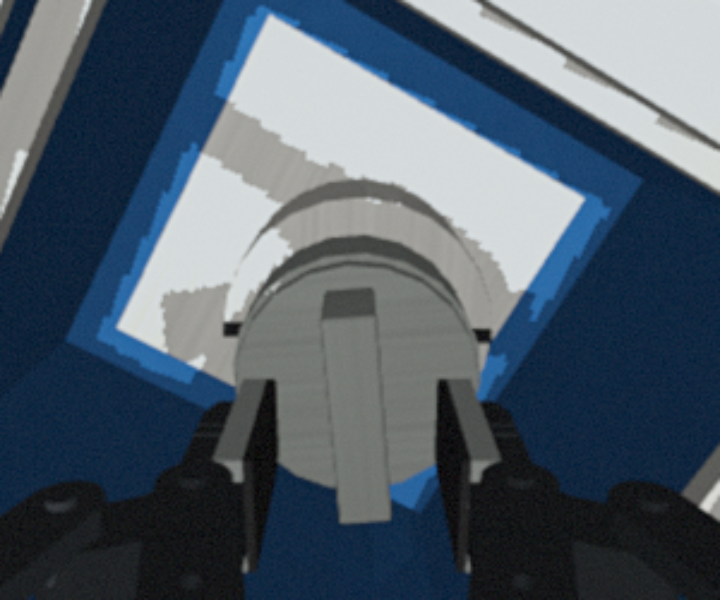

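The released cap's bar edges (317, 521) match the prediction for 14.5 mm down at yaw of about 116.5°. That is 86° of turn, at the stop and level. The marks lie at (232,330) and (482,336). I'll retreat straight up and hand in.

{"method": "jog_arm", "body": {
  "commands": [
    {"rot":[0,0,0],"travel":[0,0,-15],"claw":150},
    {"rot":[0,0,0],"travel":[0,0,-30],"claw":150},
    {"rot":[0,0,0],"travel":[0,0,-40],"claw":150},
    {"rot":[0,0,0],"travel":[0,0,-40],"claw":150},
    {"rot":[0,0,0],"travel":[0,0,-20],"claw":150}
  ]
}}

```text
time: 19.0
tool_pos: [0.5455, -0.1185, 0.2523]
tcp_rot: [1.745, 2.605, 0.004]
wrist_force: [0.0, -0.1, 0.6]
width: 0.412
grip_force: 0.0
```

{"method": "jog_arm", "body": {
  "commands": [
    {"rot":[0,0,0],"travel":[0,0,0],"claw":150},
    {"rot":[0,0,0],"travel":[0,0,0],"claw":150},
    {"rot":[0,0,0],"travel":[0,0,0],"claw":150},
    {"rot":[0,0,0],"travel":[0,0,0],"claw":150},
    {"rot":[0,0,0],"travel":[0,0,0],"claw":150}
  ]
}}

```text
time: 19.5
tool_pos: [0.5428, -0.1179, 0.245]
tcp_rot: [-1.747, -2.608, 0.002]
wrist_force: [0.8, 0.5, 0.3]
width: 0.409
grip_force: 0.0
```

```bash
python3 - <<'E'
from h import *
s,R=st(); c=viewer.read_camera("wrist"); cv2.imwrite("pics/w6.png",c["color"])
E
```

```text
t 19.5 tcp [ 0.5428 -0.1179  0.245 ] xax [-0.381  0.925  0.002] yaw 112.37 tilt [-0.0029  0.0007] F [0.76 0.51 0.28] T [ 0.05 -0.    0.05] w 0.409 g 0.0 q6 -0.65
```

View pics/w6.png

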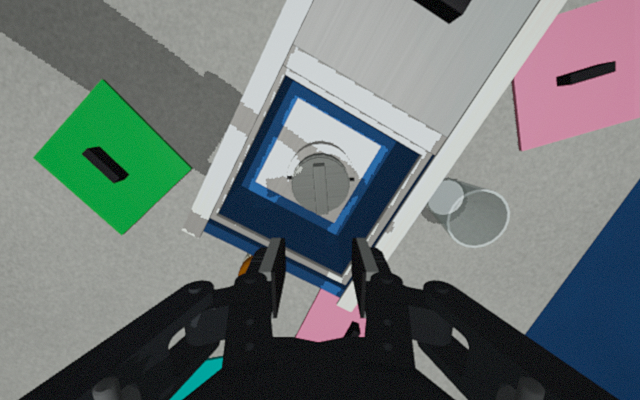

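The cap is centred and home at (320,180), the cover is on the deck clear of the opening with its grip at (440,5), and the gripper is clear of everything.

```bash
python3 -c "
from workcell import workorder; print(workorder.finish_job())"
```

```text
the job is handed in; nothing more can be done
None
```

The job is handed in, at about 19.5 s on the robot's clock: the cover is parked flat on the deck clear of the opening, and the cap dropped into its thread start and was screwed in clockwise about 86° to the stop, where it measured home and level.

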